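Fit the guide plate on the label dispenser and click its tension wheel to the red dot

ROBOT

A 6-joint arm with a two-finger parallel gripper is mounted at the origin on a cart in front of the work surface, level with it; the furniture and walls round the work are solid. World frame = base frame: x ahead of the robot, y to its left, z up, the work surface at z = 0. Lengths are in m, angles in rad, forces in N, time in s.
With the tool pointing down it reaches from about 0.3 to 1 m from the base axis. Payload 5.1 kg.
Tool frame: the origin (TCP) lies midway between the tips of the shut fingers; the grasp point (between the pads) lies 19 mm behind it; z points along the fingers, y is the line along which they close (so a half turn about z gives the same grasp; the last joint's range is limited). The gripper opens to 95 mm and grips with 3 to 60 N. Pads are 20 mm wide; open, the fingers measure 119 mm over their backs; the gripper's body (75 mm by 180 mm) begins 59 mm behind the grasp point.
Start: joints at [1.162, 0.124, 1.65, -0, 1.367, -0.083], TCP at [0.208, 0.616, 0.215] pointing down, gripper open.
Joint ranges: [-2.61, 2.61], [-1.02, 2.33], [0.03, 2.71], [-1.35, 4.49], [0.32, 2.68], [-2.91, 2.91]. Speed limits (rad/s): [2.57, 2.57, 3.14, 3.14, 3.14, 3.14].

INTERFACE

Orientations are given as a unit quaternion [w, x, y, z].
In Python, from rig import r, eyes gives the robot as it stands. The module is installed in compiled form; this text tells all that it offers.
- The arm moves only by the shell command python3 -m pendant 'ROWS'. ROWS is JSON, a list of rows, each a list of 3 entries, a list of its own where there are three numbers: the closure, from 0 (fully open) to 1 (shut), then the shift along the tool's x, y, z in m, then the turn, a rotation vector about the tool's x, y, z in degrees. In form: [[jaw, [dx, dy, dz], [wx, wy, wz]], ...]. A call has 1 to 8 rows; each row shifts and turns the commanded pose from where the row before left it, along the tool's axes as they then stand; what a row does not reach is not made up. A row lasts 1/12 s, in which the tool goes at most 41.7 mm and 7.16 degrees, less where a joint would pass 70% of its speed; a pose out of reach is approached as far as the arm can. A call is refused whole if a number of a shift passes 0.0417 or a number of a turn 7.16, either way. A call with a gripper value outside its range is refused whole. The fingers move at their own pace and stop on an object; the grip force is fixed at half the most. Time passes only in rows, so rows that do not move let the fingers close. It gives the time, the measured TCP pose, the force, the opening and the grip force at its end, in the units of the state.
- r.sense(): the state, without advancing time (a new reading comes with each control period).
- eyes.read_camera(name): name is "side" or "top"; returns a dict with "frame" (480x640x3 uint8, red, green, blue), "fx", "fy", "cx", "cy" (pixels), "dist" ([k1, k2, p1, p2, k3] as OpenCV has them; the pictures are not rectified), "xyz" and "orientation" of the camera in the world. Camera axes: x right, y up, looking along -z (the intrinsics and any distortion apply to the point x, -y, -z); pixel columns grow to the right and rows downward; lengths in m; the calibration is good to about 2 mm. A picture is of the moment at which its call begins. There is no depth.
- r.close_job(): hands the job in; it is judged then, once.
The state is a dict: "time": time; "qpos": joint angles; "joint_velocities": joint speeds; "tau": joint torques, N m; "eef_pos": TCP position; "tool_rot": TCP orientation; "contact_force": force on the tool from outside, world axes, zero at the start; "ft_torque": the same for the moment, N m; "grip_width": finger opening in m; "gripper_force": force on a finger pad.
Only numpy, scipy, OpenCV 4.12 (cv2) and the standard library are available. Lean on these libraries where they do the work, as an engineer would, in place of code of your own. Each camera call takes 0.05 s, during which the arm holds its last target. There are 200 camera calls.

TASK

Make the label dispenser ready: take the aluminium guide plate with the blue grip tab out of the black stand, hang it by its two holes on the two steel pins of the dispenser, close against the grey panel, and let go. Then roll the orange thumbwheel under the hood with a fingertip, up and away from you, until its white line rests beside the red dot (the fourth click from its stop). Leave everything else where it is.

Things in the scene. Friction and masses are not known exactly. Their poses are not given: they have to be found in the camera images.
- dispenser: Label dispenser, fixed on a riser (plywood top at z = 120 mm over the bench): dark base plate 170 x 300 x 12 mm. Origin: near the centre of its footprint, on the riser; x points from its front to its back, y to its left, z up. Left half: grey panel with two pins. Right half: dark control pod centred at y = -85 mm with an orange thumbwheel under a hood that carries a label roll (up to z = 245 mm).
- tension_wheel (a joint): Turn of the knurled orange thumbwheel (radius 28, 14 mm wide, axis = dispenser y). 0 = stop, grows as its edge rolls uphill, away from the robot; ends at 2.44. Clicks every 0.349 rad (9.8 mm of edge), springs to the nearer click unless left right on a hump. Starts at 0 to 0.7. A tip pressed on with 5 to 15 N rolls it (2 to 6 N). Wanted: 1.396, click 4: white line at the red, uppermost dot.
- wheel_crest (a point): Crest of the wheel: the point of its edge farthest out of the pod's face, dispenser (-35, -85, 85) mm; axes as the dispenser's. The face (82 mm wide, 90 mm long) lies 11 mm under the crest and slopes up to the back at 27 deg from level; its normal is dispenser (-0.454, 0, 0.891), uphill is (0.891, 0, 0.454).
- pin_left (a point): Centre of the round tip end of the left steel pin, dispenser (-28, 125, 109) mm; axes as the dispenser's. Each pin is 8 mm thick, stands 28 mm out of the panel toward -x and rises to its tip: its axis is at z = 105 mm at the panel, 109 mm at the tip. A hung plate stays by friction where it is set down on them.
- pin_right (a point): The same for the right pin, dispenser (-28, 45, 109) mm, 80 mm from the left one.
- guide_plate: Aluminium guide plate, about 160 g, upright in the stand's slot: 120 mm wide (y), 80 mm high (z), 5 mm thick (x), both faces alike. Origin: middle of its lower edge, at mid thickness. Two 14 mm through holes at y = -40 and +40, z = 62 mm. In the middle on top a blue grip tab, 30 mm wide (y), 10 mm thick (x), from z = 79 to 117 mm.
- stand: Black stand, fixed on the riser, left or right of the dispenser: base 70 x 150 x 12 mm, on it two rails 140 mm long and up to z = 32 mm with a 7 mm slot between them along y, in which the plate stands at z = 12 mm. Origin: centre of its underside.
- tape_roll: Bystander: tan tape roll lying flat, 116 mm wide, 48 mm high. Origin: centre of its underside. It stands on the other side from the stand.
- terminal: Bystander: black handheld terminal, 149 x 72 x 23 mm. Origin: centre of its underside.
- tags: Bystander: stack of hang tags, 91 x 56 x 19 mm. Origin: centre of its underside.
- marker: Bystander: black marker, 17 x 138 x 19 mm. Origin: centre of its underside.
- carton: Bystander: small taped carton, 89 x 120 x 58 mm. Origin: centre of its underside.
- orange_mug: Bystander: orange mug, 81 x 113 x 101 mm. Origin: centre of its underside.
- carton_big: Bystander: larger taped carton, 113 x 165 x 68 mm. Origin: centre of its underside.
- panel_top (a point): Middle of the top front edge of the upright grey panel, dispenser (0, 85, 116) mm. The panel is 140 mm wide (y 15 to 155), its face is at x = 0 and looks to -x; nothing behind it stands higher than it. Home place of the hung plate's origin: about dispenser (-4, 85, 40) mm.
- hood_edge (a point): Middle of the lower front edge of the hood, dispenser (-9, -85, 153) mm. The hood is 90 mm wide, 16 mm thick and overhangs the wheel, so that a gripper pointing straight down hits it; come in with the tool tilted 20 to 35 deg (27 is square to the pod's face), its back toward the robot.
- notes: Bystander: yellow block of sticky notes on the bench, 75 x 76 x 26 mm. Origin: centre of its underside.

How it is judged:
By the outcome, as a careful person would: the job done as asked, in the order asked, and still so for the second after the job is handed in, with the robot touching nothing.
It also fails if it takes over 58 s, if anything falls off the work surface, if the arm or the gripper's body presses on something with over 40 N, if the wrist force passes 120 N, or if a joint passes its speed limit or range.

## Working session

There is one attempt and no reset: what is moved stays moved. The work goes in short steps, Python scripts to look and compute and a shell command to move; the robot and the scene stay as the last step left them, time stands still between calls to the robot, and variables do not carry over. Pictures are saved under pics/ and viewed, at most 10 in all, crops included, and the job is handed in when it is done.

```bash
mkdir -p pics
cat > h.py <<'E'
import numpy as np, cv2
from scipy.spatial.transform import Rotation as R
from rig import r, eyes
def Rq(q): return R.from_quat([q[1],q[2],q[3],q[0]])
def ray(c,uv):
    K=np.array([[c['fx'],0,c['cx']],[0,c['fy'],c['cy']],[0,0,1]])
    p=cv2.undistortPoints(np.array([[uv]],float),K,np.array(c['dist'],float))[0,0]
    d=Rq(c['orientation']).apply([p[0],-p[1],-1]); return np.array(c['xyz']),d
def onz(c,uv,z):
    o,d=ray(c,uv); return o+d*(z-o[2])/d[2]
def proj(c,P):
    K=np.array([[c['fx'],0,c['cx']],[0,c['fy'],c['cy']],[0,0,1]])
    q=Rq(c['orientation']).inv().apply(np.array(P)-c['xyz']); q=q*[1,-1,-1]
    return cv2.projectPoints(q.reshape(1,1,3),np.zeros(3),np.zeros(3),K,np.array(c['dist'],float))[0][0,0]
def tri(c1,u1,c2,u2):
    o1,d1=ray(c1,u1);o2,d2=ray(c2,u2);d1=d1/np.linalg.norm(d1);d2=d2/np.linalg.norm(d2)
    s=np.linalg.lstsq(np.c_[d1,-d2],o2-o1,rcond=None)[0]
    a=o1+d1*s[0];b=o2+d2*s[1]; return (a+b)/2,np.linalg.norm(a-b)
def save(c,n): cv2.imwrite('pics/'+n,cv2.cvtColor(c['frame'],cv2.COLOR_RGB2BGR))
E
python3 - <<'E'
from h import *
import pickle
for n in('side','top'):
    c=eyes.read_camera(n); save(c,n+'0.png'); pickle.dump(c,open(n+'0.pkl','wb')); print(n,c['xyz'],c['orientation'],c['fx'],c['dist'])
s=r.sense(); print(s)
E
```

```text
side [ 0.27168365 -0.57598466  1.43954901] [ 0.950948    0.25703511 -0.04106271 -0.16716671] 583.7993589454352 [-0.01295422  0.          0.          0.          0.        ]
top [0.23429639 0.11774552 1.8179511 ] [-0.70404007 -0.05979825  0.05443447  0.70554138] 603.1323843949982 [-0.20129904  0.          0.          0.          0.        ]
{'time': 0.1, 'qpos': array([ 1.16244034e+00,  1.24431992e-01,  1.65151078e+00, -2.87827800e-05,
        1.36750798e+00, -8.25562438e-02]), 'joint_velocities': array([-0.00050229, -0.00306173, -0.00181462, -0.00189335,  0.00333538,
       -0.00121386]), 'tau': array([-1.65168185e-04, -4.18881047e+01, -3.61096144e+01,  7.77303195e-02,
        4.62045777e-02, -7.81183485e-05]), 'eef_pos': array([0.20782325, 0.61527599, 0.21353084]), 'tool_rot': array([-2.12087350e-04,  1.62177414e-01,  9.86761178e-01, -9.04624683e-04]), 'contact_force': array([-0.34853962, -1.36258062, -0.56933267]), 'ft_torque': array([ 0.02179249, -0.01737684, -0.03791931]), 'gripper_force': 0.0, 'grip_width': 0.09513702532759548}
```

View pics/side0.png

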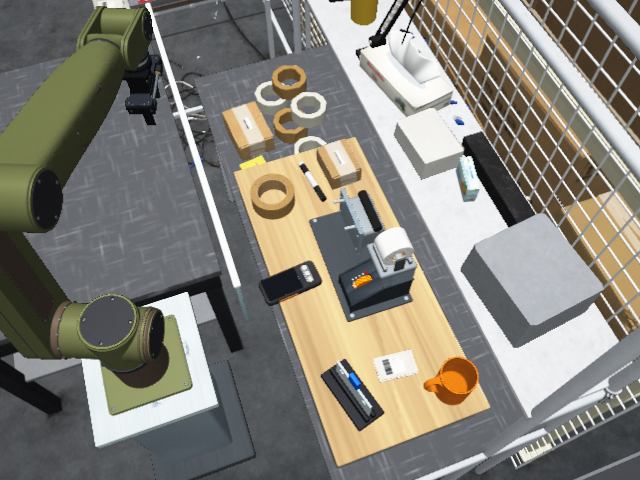

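View pics/top0.png

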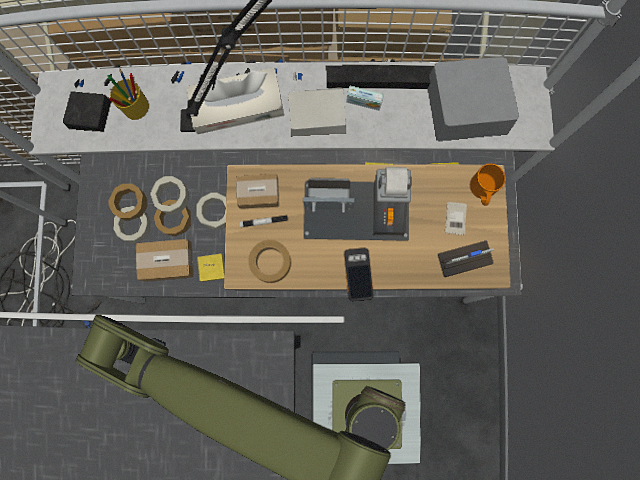

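The side view shows the stand with the plate at about (352,392), the dispenser at (365,260) and the wheel at (362,281). In the top view the stand is at (466,258), the dispenser at (356,210) and the wheel at (391,216). A white bar lies between the arm and the work. I'll zoom in on both next.

Run:
```python
import pickle,cv2,numpy as np
from h import *
s=pickle.load(open('side0.pkl','rb'));t=pickle.load(open('top0.pkl','rb'))
def crop(c,x,y,w,h,k): return cv2.resize(c['frame'][y:y+h,x:x+w,::-1],None,fx=k,fy=k,interpolation=cv2.INTER_CUBIC)
a=crop(t,295,155,125,100,3.2);b=crop(t,425,220,100,75,4)
c=crop(s,305,185,120,140,2.4) ; d=crop(s,315,350,75,85,4)
im=np.zeros((600,800,3),np.uint8)
for g,x,y in((a,0,0),(b,400,0),(c[:280],0,320),(d[:300],400,300)):
    h,w=g.shape[:2];h=min(h,600-y);w=min(w,800-x);im[y:y+h,x:x+w]=g[:h,:w]
cv2.imwrite('pics/m1.png',im)
print('bar',[onz(t,(343,320),z) for z in (0,.2,.4,.6,.8)]);print([onz(s,(240,290),z) for z in (0,.2,.4,.6)])
print('bar left',tri(t,(95,320),s,(152,15)))
print('base',proj(t,[0,0,0]),proj(s,[0,0,0]))
```

```text
bar [array([0.28117577, 0.06867827, 0.        ]), array([0.27601838, 0.07407635, 0.2       ]), array([0.270861  , 0.07947443, 0.4       ]), array([0.26570361, 0.08487252, 0.6       ]), array([0.26054622, 0.0902706 , 0.8       ])]
[array([0.28416725, 0.11329574, 0.        ]), array([0.28243287, 0.01753236, 0.2       ]), array([ 0.28069849, -0.07823102,  0.4       ]), array([ 0.27896412, -0.1739944 ,  0.6       ])]
bar left (array([0.27154517, 0.63945992, 0.49754524]), np.float64(0.015762397522854986))
base [366.50946958 414.3281407 ] [144.27295756 363.68817973]
```

View pics/m1.png

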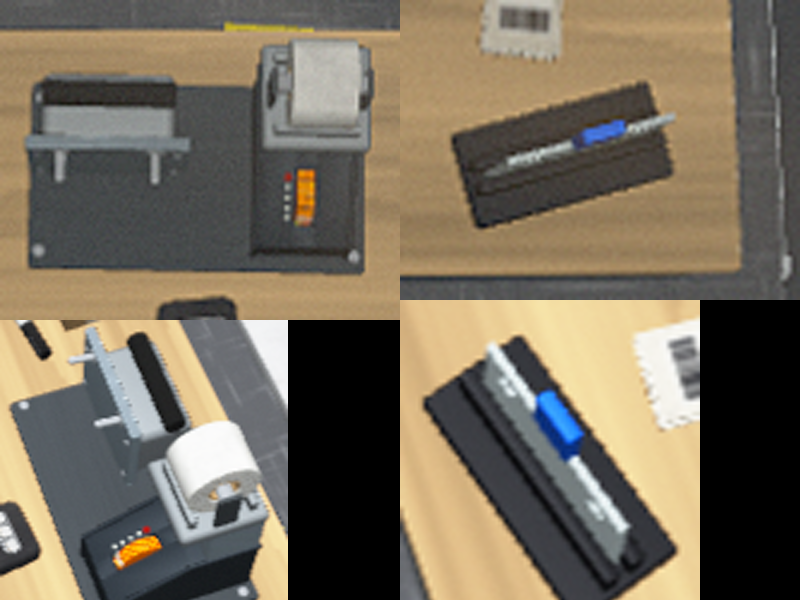

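Run:
```python
import pickle
from h import *
np.set_printoptions(precision=4,suppress=True)
s=pickle.load(open('side0.pkl','rb'));t=pickle.load(open('top0.pkl','rb'))
A=lambda x,y:(x/3.2+295-.34,y/3.2+155-.34)
B=lambda x,y:((x-400)/4+425-.37,y/4+220-.37)
C=lambda x,y:(x/2.4+305-.3,(y-320)/2.4+185-.3)
D=lambda x,y:((x-400)/4+315-.37,(y-300)/4+350-.37)
for n,p in dict(FL=(28,268),FR=(363,272),sFL=(38,250),sFR=(355,256),sBL=(38,97)).items(): print(n,onz(t,A(*p),.132))
print('s sFL',onz(s,C(24,406),.132))
for n,p,q in (('pinL',(60,180),(70,359)),('pinR',(156,182),(97,424))):
    print(n,onz(t,A(*p),.229),onz(s,C(*q),.229),tri(t,A(*p),s,C(*q)))
print('panelL',onz(t,A(26,150),.236),onz(s,C(85,338),.236));print('panelR',onz(t,A(189,151),.236))
print('wheel crest',onz(t,A(305,197),.205),onz(s,C(136,550),.205))
# blue mask
for c,n in((t,'t'),(s,'s')):
    h=cv2.cvtColor(c['frame'],cv2.COLOR_RGB2HSV); m=cv2.inRange(h,(105,150,80),(125,255,255))
    reg=np.zeros_like(m); 
    if n=='t': reg[240:275,555-120:500]=1
    else: reg[360:400,340:375]=1
    m*=reg; k=cv2.findContours(m,0,1)[0]; k=max(k,key=cv2.contourArea); print(n,cv2.minAreaRect(k),cv2.boundingRect(k))
print('stand corners top',[onz(t,B(*p),.132) for p in((453,134),(478,228),(674,178),(646,84))])
print('plate top ends t',[onz(t,B(*p),.212) for p in((505,163),(676,118))])
print('plate top ends s',[onz(s,D(*p),.212) for p in((489,345),(629,528))])
```

```text
FL [0.5079 0.183  0.132 ]
FR [ 0.5035 -0.1142  0.132 ]
sFL [0.5241 0.1742 0.132 ]
sFR [ 0.5179 -0.1074  0.132 ]
sBL [0.6638 0.1746 0.132 ]
s sFL [0.5218 0.1745 0.132 ]
pinL [0.5671 0.1526 0.229 ] [0.5667 0.1558 0.229 ] (array([0.5657, 0.1525, 0.2345]), np.float64(0.0005358141284217037))
pinR [0.5651 0.0719 0.229 ] [0.5648 0.0739 0.229 ] (array([0.5642, 0.072 , 0.2325]), np.float64(0.0004252018730720786))
panelL [0.5915 0.181  0.236 ] [0.5887 0.1704 0.236 ]
panelR [0.5902 0.0442 0.236 ]
wheel crest [ 0.5568 -0.056   0.205 ] [ 0.555  -0.0585  0.205 ]
t ((475.50006103515625, 252.50003051757812), (3.1622774600982666, 10.11928653717041), 71.56504821777344) (471, 250, 10, 6)
s ((354.0540466308594, 380.6756591796875), (17.669641494750977, 8.137334823608398), 54.46232223510742) (349, 372, 12, 18)
stand corners top [array([ 0.4646, -0.1985,  0.132 ]), array([ 0.3975, -0.2145,  0.132 ]), array([ 0.432 , -0.3581,  0.132 ]), array([ 0.5   , -0.3405,  0.132 ])]
plate top ends t [array([ 0.4337, -0.2186,  0.212 ]), array([ 0.4639, -0.3388,  0.212 ])]
plate top ends s [array([ 0.4326, -0.2205,  0.212 ]), array([ 0.4663, -0.3361,  0.212 ])]
```

```bash
cat > plan.py <<'E'
import sys
from h import *
def plan(p,M):
    s=r.sense(); T=Rq(s['tool_rot']); np.set_printoptions(precision=4,suppress=True)
    print('t',round(s['time'],2),'pos',s['eef_pos'],'F',s['contact_force'],'w',s['grip_width'],s['gripper_force'])
    print('shift tool',T.inv().apply(np.array(p)-s['eef_pos']),'turn deg',(T.inv()*M).as_rotvec(degrees=True),'q',s['qpos'])
def down(deg): # tool z down, tool y at deg in world
    a=np.radians(deg); y=np.array([np.cos(a),np.sin(a),0]); z=np.array([0,0,-1.]); return R.from_matrix(np.c_[np.cross(y,z),y,z])
E
P='[0,[0,0,-0.0417],[0,0,7.16]]'
python3 -m pendant '[[0,[0,0,-0.04],[0,0,0]],[0,[0,0,-0.04],[0,0,7.1]],[0,[0,0,-0.04],[0,0,7.1]],[0,[0,0,-0.04],[0,0,7.1]],[0,[0,0,-0.04],[0,0,7.1]],[0,[0,0,-0.04],[0,0,7.1]],[0,[0,0,0],[0,0,7.1]],[0,[0,0,0],[0,0,7.1]]]'
python3 -m pendant '[[0,[0,0,0],[0,0,7.1]],[0,[0,0,0],[0,0,0]]]'
python3 -c "
from plan import *
plan([.449,-.2785,.32],down(14))"
```

```text
time: 0.77
eef_pos: [0.2083, 0.6164, 0.4593]
tool_rot: [-0.001, 0.564, 0.826, 0.004]
contact_force: [0.3, -0.7, -0.1]
grip_width: 0.0952
gripper_force: 0.0
time: 0.93
eef_pos: [0.2081, 0.6158, 0.4542]
tool_rot: [0.0, 0.613, 0.79, -0.0]
contact_force: [-0.1, -0.1, -0.4]
grip_width: 0.0952
gripper_force: 0.0
t 0.93 pos [0.2081 0.6158 0.4542] F [-0.1363 -0.0985 -0.4278] w 0.0952377681096288 0.0
shift tool [-0.926   0.0107  0.1347] turn deg [-0.0216  0.03    0.4199] q [ 1.1624  0.0833  1.3004 -0.      1.7585  0.9107]
```

```bash
python3 -m pendant '[[0,[-0.03,0,0],[0,0,0.4]],[0,[-0.039,0,0],[0,0,0]],[0,[-0.039,0,0],[0,0,0]],[0,[-0.039,0,0],[0,0,0]],[0,[-0.039,0,0],[0,0,0]],[0,[-0.039,0,0],[0,0,0]],[0,[-0.039,0,0],[0,0,0]],[0,[-0.039,0,0],[0,0,0]]]' | grep -E "pos|force"
python3 -m pendant '[[0,[-0.039,0,0],[0,0,0]],[0,[-0.039,0,0],[0,0,0]],[0,[-0.039,0,0],[0,0,0]],[0,[-0.039,0,0],[0,0,0]],[0,[-0.039,0,0],[0,0,0]],[0,[-0.039,0,0],[0,0,0]],[0,[-0.039,0,0],[0,0,0]],[0,[-0.039,0,0],[0,0,0]]]'| grep -E "pos|force"
python3 -m pendant '[[0,[-0.039,0,0],[0,0,0]],[0,[-0.039,0,0],[0,0,0]],[0,[-0.039,0,0],[0,0,0]],[0,[-0.039,0,0],[0,0,0]],[0,[-0.039,0,0],[0,0,0]],[0,[-0.039,0,0],[0,0,0]],[0,[-0.03,0,0],[0,0,0]],[0,[0,0,0],[0,0,0]]]'| grep -E "pos|force"
python3 - <<'E'
from plan import *
plan([.449,-.2785,.218],down(14))
import pickle
for n in('side','top'):
    c=eyes.read_camera(n); pickle.dump(c,open(n+'1.pkl','wb'))
    print(proj(c,[.449,-.2785,.249]))
    s=r.sense(); print(proj(c,s['eef_pos']))
    if n=='side': cv2.imwrite('pics/s1.png',cv2.resize(c['frame'][200:450,250:500,::-1],None,fx=2.4,fy=2.4))
E
```

```text
eef_pos: [0.282, 0.3202, 0.454]
contact_force: [1.7, 0.2, -0.7]
gripper_force: 0.0
eef_pos: [0.3581, 0.0176, 0.4544]
contact_force: [0.0, -0.2, 0.2]
gripper_force: 0.0
eef_pos: [0.4231, -0.2408, 0.4519]
contact_force: [-0.4, 0.6, -0.2]
gripper_force: 0.0
t 2.93 pos [ 0.4231 -0.2408  0.4519] F [-0.4053  0.5882 -0.1816] w 0.0949142313577906 0.0
shift tool [-0.0435  0.0168  0.2337] turn deg [-0.2047 -0.1344  0.0389] q [-0.627  -0.2765  1.6385 -0.0013  1.7837 -0.8723]
[354.7095 378.5278]
[338.0657 330.2619]
[475.6168 252.7859]
[479.961  252.0275]
```

View pics/s1.png

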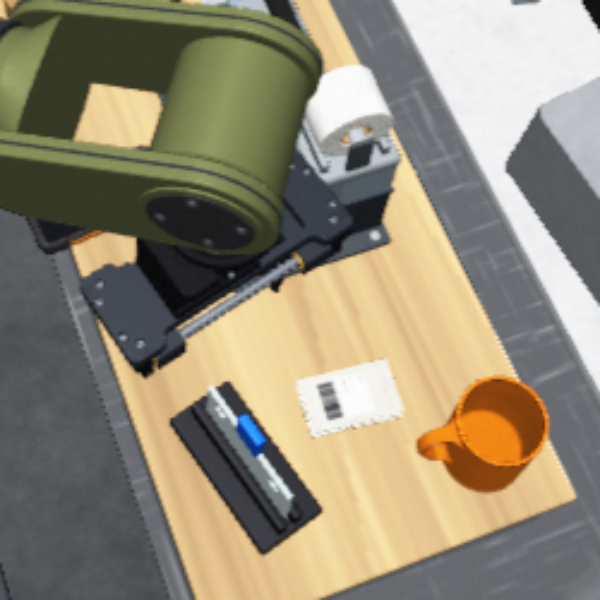

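The picture shows the plate in the stand, with the blue tab at about (252,433) in the crop. The open gripper is above and beside it, and nothing is in the way. I'll move over the tab and descend.

```bash
python3 -m pendant '[[0,[-0.0218,0.0084,0],[-0.2,-0.1,0]],[0,[-0.0217,0.0084,0],[0,0,0]],[0,[0,0,0.035],[0,0,0]],[0,[0,0,0.04],[0,0,0]],[0,[0,0,0.04],[0,0,0]],[0,[0,0,0.04],[0,0,0]],[0,[0,0,0],[0,0,0]],[0,[0,0,0],[0,0,0]]]' | grep -E "pos|force"
python3 -c "
from plan import *
plan([.449,-.2785,.218],down(14))"
```

```text
eef_pos: [0.4493, -0.2727, 0.2976]
contact_force: [0.4, 0.1, 0.4]
gripper_force: 0.0
t 3.7 pos [ 0.4493 -0.2727  0.2976] F [0.4454 0.1404 0.3508] w 0.09495513006432026 0.0
shift tool [-0.0057 -0.0018  0.0796] turn deg [ 0.0142 -0.148   0.2822] q [-0.6487 -0.1919  1.8201  0.0018  1.5152 -0.8981]
```

```bash
python3 -m pendant '[[0,[-0.0057,-0.0018,0.01],[0,0,0]],[0,[0,0,0.03],[0,0,0]],[0,[0,0,0.025],[0,0,0]],[0,[0,0,0.015],[0,0,0]],[0,[0,0,0],[0,0,0]],[0,[0,0,0],[0,0,0]]]' | grep -E "pos|force"
python3 -m pendant '[[1,[0,0,0],[0,0,0]],[1,[0,0,0],[0,0,0]],[1,[0,0,0],[0,0,0]],[1,[0,0,0],[0,0,0]],[1,[0,0,0],[0,0,0]],[1,[0,0,0],[0,0,0]],[1,[0,0,0],[0,0,0]],[1,[0,0,0],[0,0,0]]]'
python3 -c "
from plan import *
plan([.449,-.2785,.218],down(14))"
```

```text
eef_pos: [0.4516, -0.2818, 0.2226]
contact_force: [-0.4, 0.4, 0.3]
gripper_force: 0.0
time: 4.87
eef_pos: [0.4503, -0.2808, 0.2197]
tool_rot: [0.002, 0.615, 0.789, 0.001]
contact_force: [1.1, 0.8, 0.4]
grip_width: 0.0473
gripper_force: 0.0
t 4.87 pos [ 0.4503 -0.2808  0.2197] F [1.124  0.8285 0.4358] w 0.0472960964062532 0.0
shift tool [ 0.0025 -0.0007  0.0016] turn deg [0.1943 0.0914 0.1332] q [-0.6596 -0.1481  1.9113  0.0017  1.3751 -0.9066]
```

```bash
python3 -m pendant '[[1,[0.0025,-0.0007,0.001],[0,0,0]],[1,[0,0,0],[0,0,0]],[1,[0,0,0],[0,0,0]],[1,[0,0,0],[0,0,0]],[1,[0,0,0],[0,0,0]],[1,[0,0,0],[0,0,0]],[1,[0,0,0],[0,0,0]],[1,[0,0,0],[0,0,0]]]'
python3 -c "
from plan import *
plan([.449,-.2785,.218],down(14))"
```

```text
time: 5.53
eef_pos: [0.4491, -0.2786, 0.2187]
tool_rot: [0.002, 0.615, 0.789, 0.001]
contact_force: [-0.8, -0.3, 0.3]
grip_width: 0.01
gripper_force: 30.0
t 5.53 pos [ 0.4491 -0.2786  0.2187] F [-0.8047 -0.2992  0.2614] w 0.00998920550007059 29.98922824859619
shift tool [ 0.0001 -0.      0.0007] turn deg [0.195  0.0992 0.1321] q [-0.6577 -0.1528  1.917   0.0016  1.374  -0.9047]
```

```bash
python3 -m pendant '[[1,[0,0,-0.01],[0,0,0]],[1,[0,0,-0.02],[0,0,0]],[1,[0,0,-0.03],[0,0,0]],[1,[0,0,-0.03],[0,0,0]],[1,[0,0,-0.025],[0,0,5]],[1,[0,0,0],[0,0,5]],[1,[0,0,0],[0,0,5]],[1,[0,0,0],[0,0,0]]]'| grep -E "pos|force|width"
python3 -m pendant '[[1,[0.02,0.003,0],[0,0,0]],[1,[0.037,0.005,0],[0,0,0]],[1,[0.039,0.006,0],[0,0,0]],[1,[0.039,0.006,0],[0,0,0]],[1,[0.039,0.006,0],[0,0,0]],[1,[0.039,0.006,0],[0,0,0]],[1,[0.039,0.006,0],[0,0,0]],[1,[0.039,0.006,0],[0,0,0]]]'| grep -E "pos|force|width"
python3 -m pendant '[[1,[0.039,0.006,0],[0,0,0]],[1,[0.037,0.002,0],[0,0,0]],[1,[0.02,0.002,0],[0,0,0]],[1,[0,0,0],[0,0,0]],[1,[0,0,0],[0,0,0]]]'| grep -E "pos|force|width"
python3 - <<'E'
from plan import *
plan([.530,.1134,.256],down(-1))
for n in('side','top'):
    c=eyes.read_camera(n); save(c,n+'2.png')
E
```

```text
eef_pos: [0.4488, -0.2786, 0.335]
contact_force: [-0.3, 0.6, -2.3]
grip_width: 0.0099
gripper_force: 30.0
eef_pos: [0.4967, 0.0138, 0.3336]
contact_force: [1.7, -0.1, -1.3]
grip_width: 0.01
gripper_force: 30.0
eef_pos: [0.5082, 0.1085, 0.3332]
contact_force: [0.7, -1.2, -1.3]
grip_width: 0.0094
gripper_force: 30.0
t 7.28 pos [0.5082 0.1085 0.3332] F [ 0.6615 -1.1806 -1.3002] w 0.009427173398117128 29.98886078596115
shift tool [0.0053 0.0216 0.0773] turn deg [0.1512 0.0839 0.3688] q [ 0.108  -0.2163  1.7827 -0.0018  1.5728  0.119 ]
```

View pics/side2.png

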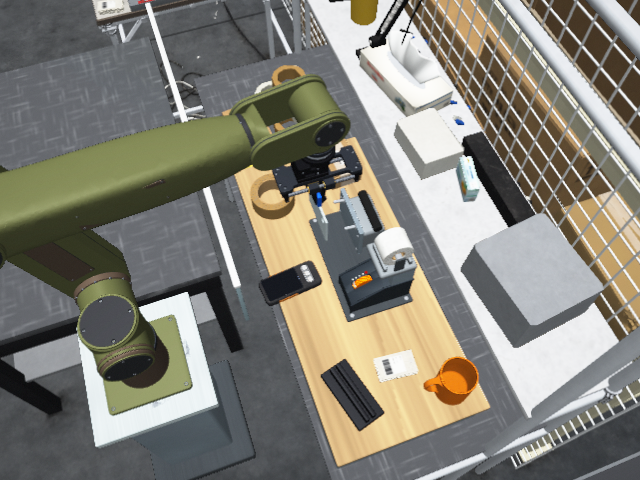

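The plate is in the gripper at about (318,215), in front of the panel, and the stand is empty at (352,393). I'll go to the pre-insertion pose and check the holes against the pins.

```bash
python3 -m pendant '[[1,[0.005,0.008,0.02],[0,0,0.3]],[1,[0,0.008,0.03],[0,0,0]],[1,[0,0,0.02],[0,0,0]],[1,[0,0,0.007],[0,0,0]],[1,[0,0,0],[0,0,0]],[1,[0,0,0],[0,0,0]]]'| grep -E "pos|force|width"
python3 - <<'E'
from plan import *
plan([.530,.1134,.256],down(-1))
import pickle
im=np.zeros((600,800,3),np.uint8)
for n,(x,y,w,h),ox in(('side',(300,185,60,90),0),('top',(295,175,60,90),400)):
    c=eyes.read_camera(n); save(c,n+'3.png'); pickle.dump(c,open(n+'3.pkl','wb'))
    im[:,ox:ox+400]=cv2.resize(c['frame'][y:y+h,x:x+w,::-1],(400,600),interpolation=cv2.INTER_CUBIC)
cv2.imwrite('pics/m3.png',im)
E
```

```text
eef_pos: [0.525, 0.1115, 0.2574]
contact_force: [0.7, 0.3, -0.8]
grip_width: 0.0095
gripper_force: 30.0
t 7.88 pos [0.525  0.1115 0.2574] F [ 0.6742  0.2932 -0.8012] w 0.009497609253136516 29.98883843421936
shift tool [0.002  0.0049 0.0014] turn deg [ 0.2469  0.0445 -0.2328] q [ 0.1099 -0.1548  1.8541 -0.0013  1.4381  0.1316]
```

View pics/m3.png

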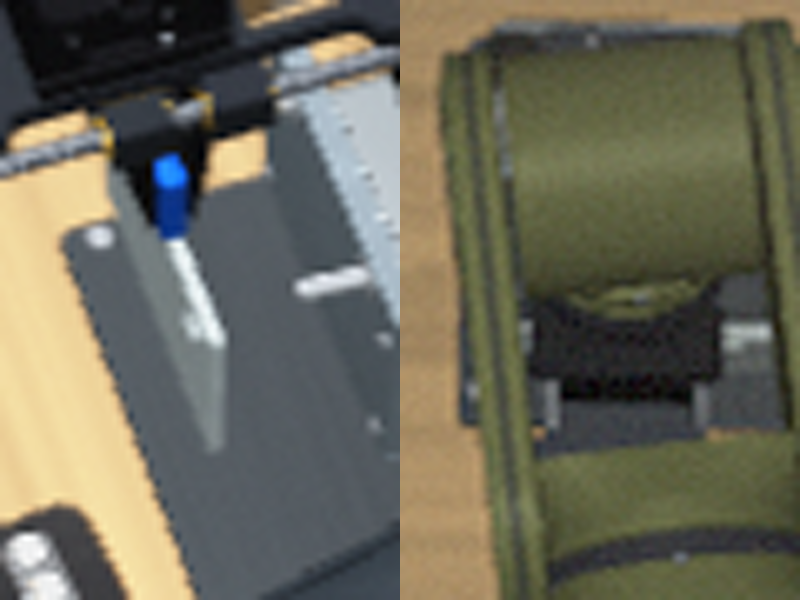

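Run:
```python
from plan import *
import pickle
c=pickle.load(open('side3.pkl','rb'))
s=r.sense();M=Rq(s['tool_rot']);p=s['eef_pos']
def pl(x,y,z): # plate coords -> world (plate x = tool y, y= tool x, z=-tool z)
    return p+M.apply([y,x,.0867-z])
def px(P): return (proj(c,P)-[300,185]+.43)*6.667
for n,q in dict(holeR=(-.0025,-.04,.062),tc_f=(-.0025,-.06,.08),tc_b=(.0025,-.06,.08),bc_f=(-.0025,-.06,0),bc_b=(.0025,-.06,0),tabtop=(0,-.015,.117)).items(): print(n,pl(*q),px(pl(*q)))
print('pinRtip',px([.5645,.0725,.229]))
```

```text
holeR [0.52263479 0.07200678 0.23428057] [195.86413559 321.4223101 ]
tc_f [0.52208369 0.05201923 0.25228596] [214.62637768 342.61260304]
tc_b [0.52708245 0.05191417 0.25232233] [228.07093907 338.55837314]
bc_f [0.52266497 0.05198354 0.17228808] [213.44936302 449.55376415]
bc_b [0.52766374 0.05187848 0.17232444] [226.24609528 445.63998134]
tabtop [0.52525992 0.09697327 0.28928996] [179.29395507 181.98699368]
pinRtip [304.19530283 293.0746651 ]
```

```bash
python3 -m pendant '[[1,[0.0018,0.005,0.003],[0,0,-0.2]],[1,[0,0.008,0],[0,0,0]],[1,[0,0.008,0],[0,0,0]],[1,[0,0.008,0],[0,0,0]],[1,[0,0.004,0],[0,0,0]],[1,[0,0,0],[0,0,0]]]'| grep -E "pos|force|width"
python3 -m pendant '[[1,[0,0.004,0],[0,0,0]],[1,[0,0.004,0],[0,0,0]],[1,[0,0,0],[0,0,0]]]'| grep -E "pos|force|width"
python3 - <<'E'
from plan import *
plan([.589,.1124,.2475],down(-1))
import pickle
c=eyes.read_camera('side'); pickle.dump(c,open('side4.pkl','wb'))
x,y,w,h=305,195,80,60
cv2.imwrite('pics/s4.png',cv2.resize(c['frame'][y:y+h,x:x+w,::-1],(800,600),interpolation=cv2.INTER_CUBIC))
E
```

```text
eef_pos: [0.5589, 0.1135, 0.2536]
contact_force: [-0.3, -0.4, -1.6]
grip_width: 0.0096
gripper_force: 30.0
eef_pos: [0.5664, 0.1134, 0.2538]
contact_force: [-0.8, 0.2, -1.2]
grip_width: 0.0101
gripper_force: 30.0
t 8.73 pos [0.5664 0.1134 0.2538] F [-0.7982  0.1667 -1.2218] w 0.010071260369452464 29.98880535364151
shift tool [-0.0006  0.0226  0.0063] turn deg [0.2268 0.0459 0.0304] q [ 0.1053 -0.0594  1.7724 -0.0013  1.4247  0.1224]
```

View pics/s4.png

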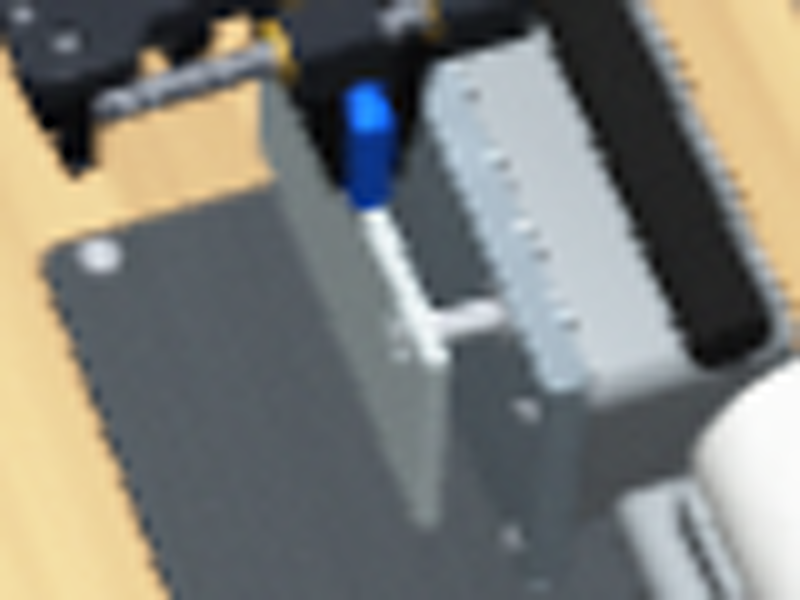

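The plate is lined up with the right pin, which shows between it and the panel at about (465,318), and there is no contact force. I'll keep feeding it in.

```bash
python3 -m pendant '[[1,[0,0.003,0.0005],[0,0,0]],[1,[0,0.003,0.0005],[0,0,0]],[1,[0,0,0],[0,0,0]]]'| grep -E "pos|force|width"
python3 -m pendant '[[1,[0,0.003,0.0005],[0,0,0]],[1,[0,0.003,0.0005],[0,0,0]],[1,[0,0,0],[0,0,0]]]'| grep -E "pos|force|width"
python3 -m pendant '[[1,[0,0.003,0.0005],[0,0,0]],[1,[0,0.002,0.0003],[0,0,0]],[1,[0,0,0],[0,0,0]]]'| grep -E "pos|force|width"
```

```text
eef_pos: [0.5722, 0.1133, 0.2528]
contact_force: [-1.0, 0.0, -1.2]
grip_width: 0.0101
gripper_force: 30.0
eef_pos: [0.5783, 0.1132, 0.2517]
contact_force: [0.6, -0.3, -1.9]
grip_width: 0.0099
gripper_force: 30.0
eef_pos: [0.5832, 0.1131, 0.2509]
contact_force: [-0.3, 0.6, -1.5]
grip_width: 0.0097
gripper_force: 30.0
```

```bash
python3 -m pendant '[[1,[0,0.003,0.0003],[0,0,0]],[1,[0,0.0015,0.0002],[0,0,0]],[1,[0,0,0],[0,0,0]]]'| grep -E "pos|force|width"
python3 -m pendant '[[1,[0,0.0015,0.0002],[0,0,0]],[1,[0,0,0],[0,0,0]]]'| grep -E "pos|force|width"
```

```text
eef_pos: [0.5877, 0.113, 0.2505]
contact_force: [-0.4, -0.6, -0.9]
grip_width: 0.01
gripper_force: 30.0
eef_pos: [0.5885, 0.1131, 0.2504]
contact_force: [-2.1, -0.0, -0.2]
grip_width: 0.01
gripper_force: 30.0
```

```bash
python3 -m pendant '[[1,[0,0.001,0],[0,0,0]],[1,[0,0,0],[0,0,0]]]'| grep -E "pos|force|width"
python3 -m pendant '[[1,[0,0,0.0015],[0,0,0]],[1,[0,0,0],[0,0,0]]]'| grep -E "pos|force|width"
python3 -m pendant '[[1,[0,0,0.001],[0,0,0]],[1,[0,0,0],[0,0,0]]]'| grep -E "pos|force|width"
```

```text
eef_pos: [0.5887, 0.1131, 0.2503]
contact_force: [-5.7, 0.5, 0.8]
grip_width: 0.0098
gripper_force: 30.0
eef_pos: [0.5887, 0.113, 0.2488]
contact_force: [-4.4, 0.1, 1.5]
grip_width: 0.01
gripper_force: 30.0
eef_pos: [0.5887, 0.113, 0.2479]
contact_force: [-5.2, 0.1, 1.7]
grip_width: 0.0101
gripper_force: 30.0
```

```bash
python3 -m pendant '[[1,[0,0,0.001],[0,0,0]],[1,[0,0,0],[0,0,0]]]'| grep -E "pos|force|width"
python3 -m pendant '[[1,[0,0,0.001],[0,0,0]],[1,[0,0,0],[0,0,0]]]'| grep -E "pos|force|width"
python3 -m pendant '[[1,[0,0,0.001],[0,0,0]],[1,[0,0,0],[0,0,0]]]'| grep -E "pos|force|width"
```

```text
eef_pos: [0.5887, 0.113, 0.2474]
contact_force: [-5.8, -0.4, 3.5]
grip_width: 0.0097
gripper_force: 30.0
eef_pos: [0.5887, 0.113, 0.2472]
contact_force: [-6.4, -0.8, 5.9]
grip_width: 0.0096
gripper_force: 30.0
eef_pos: [0.5887, 0.113, 0.2472]
contact_force: [-9.0, -0.2, 7.9]
grip_width: 0.0097
gripper_force: 30.0
```

```bash
python3 -m pendant '[[1,[0,-0.001,-0.0015],[0,0,0]],[1,[0,0,0],[0,0,0]],[0.5,[0,0,0],[0,0,0]],[0.5,[0,0,0],[0,0,0]],[0.5,[0,0,0],[0,0,0]],[0.5,[0,0,0],[0,0,0]],[0.5,[0,0,0],[0,0,0]],[0.5,[0,0,0],[0,0,0]]]'| grep -E "pos|force|width"
python3 -m pendant '[[0.5,[0,0,0],[0,0,0]],[0.5,[0,0,0],[0,0,0]],[0.5,[0,0,-0.01],[0,0,0]],[0.5,[0,0,-0.03],[0,0,0]],[0.5,[0,0,-0.04],[0,0,0]],[0.5,[0,0,-0.04],[0,0,0]],[0.5,[0,0,-0.03],[0,0,0]],[0.5,[0,0,0],[0,0,0]]]'| grep -E "pos|force|width"
```

```text
eef_pos: [0.589, 0.113, 0.2463]
contact_force: [0.0, 0.6, -0.3]
grip_width: 0.0437
gripper_force: 0.0
eef_pos: [0.5903, 0.1134, 0.4071]
contact_force: [0.9, -0.6, 0.7]
grip_width: 0.0476
gripper_force: 0.0
```

```bash
python3 -m pendant '[[0.7,[0,-0.02,0],[0,0,0]],[1,[0,-0.038,0],[0,0,0]],[1,[0,-0.038,0],[0,0,0]],[1,[0,-0.038,0],[0,0,0]],[1,[0,-0.038,0],[0,0,0]],[1,[0,-0.02,0],[0,0,-7]],[1,[0,0,0],[0,0,-7]],[1,[0,0,0],[0,0,-7]]]'| grep -E "pos|force|width"
python3 -m pendant '[[1,[0,0,0],[0,0,-7]],[1,[0,0,0],[0,0,-7]],[1,[0,0,0],[0,0,-7]],[1,[0,0,0],[0,0,-7]],[1,[0,0,0],[0,0,-7]],[1,[0,0,0],[0,0,-7]],[1,[0,0,0],[0,0,-7]],[1,[0,0,0],[0,0,-7]]]'| grep -E "pos|force|width"
python3 -m pendant '[[1,[0,0,0],[0,0,-7]],[1,[0,0,0],[0,0,-6]],[1,[0,0,0],[0,-6.75,0]],[1,[0,0,0],[0,-6.75,0]],[1,[0,0,0],[0,-6.75,0]],[1,[0,0,0],[0,-6.75,0]],[1,[0,0,0],[0,0,0]]]'| grep -E "pos|force|width"
cat > wheel.py <<'E'
from plan import *
Rd=R.from_euler('z',-1,degrees=True)
tilt=R.from_matrix(Rd.as_matrix()@np.c_[[-.891,0,-.454],[0,1,0],[.454,0,-.891]])
CR=np.array([.5560,-.0572,.205]); N=Rd.apply([-.454,0,.891]); U=Rd.apply([.891,0,.454])
def W(u,n):
    plan(CR+U*u+N*n,tilt)
    d=r.sense()['eef_pos']-CR; print('u,n,lat mm',1000*np.array([d@U,d@N,d@Rd.apply([0,1,0])]),'force u,n',r.sense()['contact_force']@U,r.sense()['contact_force']@N)
E
python3 - <<'E'
from wheel import *
W(-.010,.06)
import pickle
im=np.zeros((600,800,3),np.uint8)
for n,(x,y,w,h),ox in(('side',(330,185,80,120),0),('top',(360,175,60,90),400)):
    c=eyes.read_camera(n); save(c,n+'5.png'); pickle.dump(c,open(n+'5.pkl','wb'))
    im[:,ox:ox+400]=cv2.resize(c['frame'][y:y+h,x:x+w,::-1],(400,600),interpolation=cv2.INTER_CUBIC)
cv2.imwrite('pics/m5.png',im)
E
```

```text
eef_pos: [0.3952, 0.1165, 0.3968]
contact_force: [0.1, 0.3, -0.6]
grip_width: 0.0025
gripper_force: 0.0
eef_pos: [0.3962, 0.1164, 0.396]
contact_force: [0.5, 0.1, -0.2]
grip_width: 0.0003
gripper_force: 0.0
eef_pos: [0.3938, 0.1166, 0.3948]
contact_force: [1.1, 0.4, 0.0]
grip_width: 0.0001
gripper_force: 0.0
t 14.2 pos [0.3938 0.1166 0.3948] F [1.1217 0.4136 0.0297] w 0.00011821994159628941 0.0
shift tool [-0.0494 -0.1712  0.1843] turn deg [0.046  0.4069 0.1224] q [ 0.2401 -0.7972  2.111  -0.1193  1.3643 -1.3187]
u,n,lat mm [-61.0698 244.0888 170.8954] force u,n 1.0063024562635607 -0.479439876746789
```

View pics/m5.png

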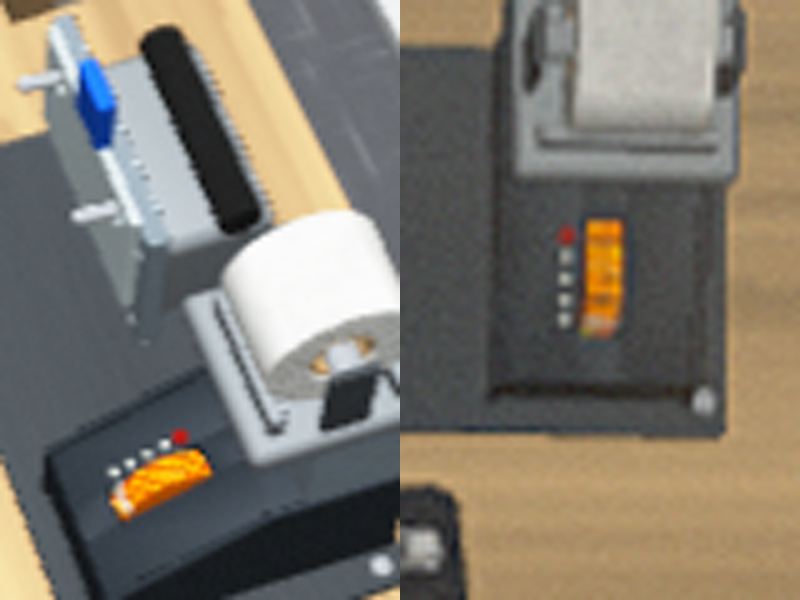

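The plate hangs on both pins close to the panel, with the tab at (97,100) in the left half. The white line on the wheel is at its lower end, about (125,490), beside the lowest dot, so the wheel is at or near click 0. I'll approach the wheel next.

```bash
python3 -m pendant '[[1,[-0.008,-0.0345,0],[0,0.4,0]],[1,[-0.01,-0.0345,0],[0,0,0]],[1,[-0.01,-0.0345,0],[0,0,0]],[1,[-0.01,-0.034,0],[0,0,0]],[1,[-0.01,-0.034,0.01],[0,0,0]],[1,[0,0,0.03],[0,0,0]],[1,[0,0,0.04],[0,0,0]],[1,[0,0,0.04],[0,0,0]]]'| grep -E "pos|force|width"
python3 -m pendant '[[1,[0,0,0.04],[0,0,0]],[1,[0,0,0.024],[0,0,0]],[1,[0,0,0],[0,0,0]],[1,[0,0,0],[0,0,0]]]'| grep -E "pos|force|width"
python3 -c "
from wheel import *
W(-.008,.006)"
```

```text
eef_pos: [0.4924, -0.0595, 0.3111]
contact_force: [0.4, 0.5, -1.1]
grip_width: 0.0003
gripper_force: 0.0
eef_pos: [0.5195, -0.0577, 0.2516]
contact_force: [0.5, 0.2, 0.6]
grip_width: 0.0005
gripper_force: 0.0
t 15.3 pos [ 0.5195 -0.0577  0.2516] F [0.4698 0.2362 0.6431] w 0.0005384696855432851 0.0
shift tool [-0.0038  0.0011  0.052 ] turn deg [ 0.0522 -0.492  -0.0082] q [-0.2789 -0.4968  2.175   0.137   1.0188 -1.8779]
u,n,lat mm [-11.3636  58.0738  -1.1381] force u,n 0.7068460721356374 0.3616526290409203
```

```bash
python3 -m pendant '[[1,[-0.0035,0.001,0.02],[0,-0.4,0]],[1,[0,0,0.02],[0,0,0]],[1,[0,0,0.012],[0,0,0]],[1,[0,0,0],[0,0,0]],[1,[0,0,0],[0,0,0]]]'| grep -E "pos|force|width"
for i in 1; do python3 -m pendant '[[1,[0,0,0.002],[0,0,0]],[1,[0,0,0],[0,0,0]]]'; done | grep -E "pos|force"
python3 -m pendant '[[1,[0,0,0.002],[0,0,0]],[1,[0,0,0],[0,0,0]]]'| grep -E "pos|force"
python3 -c "
from wheel import *
W(-.008,0)"
```

```text
eef_pos: [0.547, -0.0572, 0.2109]
contact_force: [0.2, 0.4, -0.9]
grip_width: 0.0005
gripper_force: 0.0
eef_pos: [0.5478, -0.0572, 0.2092]
contact_force: [-0.1, -0.1, -1.1]
gripper_force: 0.0
eef_pos: [0.5481, -0.0569, 0.2058]
contact_force: [-0.3, -0.9, 0.8]
gripper_force: 0.0
t 16.05 pos [ 0.5481 -0.0569  0.2058] F [-0.27   -0.9166  0.7789] w 8.517066798817744e-05 0.0
shift tool [ 0.0013 -0.0001  0.0043] turn deg [-0.0412  0.2816  0.0543] q [-0.2593 -0.3968  2.1872  0.1406  0.8916 -1.8762]
u,n,lat mm [-6.6831  4.3224  0.1171] force u,n 0.12737168415503566 0.8092695593549336
```

```bash
for i in 1; do
python3 -m pendant '[[1,[0,0,0.0015],[0,0,0]],[1,[0,0,0],[0,0,0]]]'
python3 -m pendant '[[1,[0,0,0.0015],[0,0,0]],[1,[0,0,0],[0,0,0]]]'
python3 -m pendant '[[1,[0,0,0.001],[0,0,0]],[1,[0,0,0],[0,0,0]]]'
done | grep -E "pos|contact"
python3 -c "
from wheel import *
W(-.008,0)"
```

```text
eef_pos: [0.5485, -0.0568, 0.2036]
contact_force: [0.8, -0.4, -0.6]
eef_pos: [0.5495, -0.0569, 0.2028]
contact_force: [-1.5, 0.8, 1.7]
eef_pos: [0.55, -0.0569, 0.2029]
contact_force: [-5.6, 0.3, 5.4]
t 16.55 pos [ 0.55   -0.0569  0.2029] F [-5.6108  0.3428  5.4491] w 0.0004558362067823563 4.197702817618847
shift tool [ 0.0017 -0.0002  0.0008] turn deg [-0.0297  0.2665  0.0714] q [-0.258  -0.389   2.1866  0.1409  0.8846 -1.8764]
u,n,lat mm [-6.2771  0.857   0.2069] force u,n -2.5298772832944882 7.404775198041759
```

```bash
( python3 -m pendant '[[1,[-0.002,0,0.0005],[0,0,0]],[1,[-0.002,0,0],[0,0,0]]]'
python3 -m pendant '[[1,[-0.003,0,0],[0,0,0]],[1,[-0.003,0,0],[0,0,0]]]'
python3 -m pendant '[[1,[-0.003,0,0],[0,0,0]],[1,[-0.003,0,0],[0,0,0]]]' ) | grep -E "pos|contact"
python3 - <<'E'
from wheel import *
W(-.008,0)
E
```

```text
eef_pos: [0.5542, -0.057, 0.2051]
contact_force: [-3.8, 1.8, 6.8]
eef_pos: [0.5591, -0.0571, 0.2074]
contact_force: [-12.1, 0.5, 10.3]
eef_pos: [0.5652, -0.0572, 0.2105]
contact_force: [-1.0, 0.2, 3.7]
t 17.05 pos [ 0.5652 -0.0572  0.2105] F [-0.9685  0.2214  3.6738] w 0.00030786679682010226 1.815421893261373
shift tool [ 0.0187 -0.0001  0.0006] turn deg [-0.0501  0.3978  0.0615] q [-0.2499 -0.3556  2.1502  0.1364  0.8842 -1.8658]
u,n,lat mm [10.6745  0.7178  0.1134] force u,n 0.8016209586665953 3.7147369415496225
```

```bash
( python3 -m pendant '[[1,[-0.002,0,0],[0,0,0]],[1,[0,0,0],[0,0,0]]]'
python3 -m pendant '[[1,[0,0,-0.01],[0,0,0]],[1,[0.01,0,-0.02],[0,0,0]],[1,[0.03,0,-0.03],[0,0,0]],[1,[0.04,0,-0.03],[0,0,0]],[1,[0,0,0],[0,0,0]]]' ) | grep -E "pos|contact"
python3 - <<'E'
from wheel import *
W(-.008,0.006)
import pickle
im=np.zeros((600,800,3),np.uint8)
for n,(x,y,w,h),ox in(('side',(345,260,40,60),0),('top',(372,195,40,60),400)):
    c=eyes.read_camera(n); save(c,n+'6.png'); pickle.dump(c,open(n+'6.pkl','wb'))
    im[:,ox:ox+400]=cv2.resize(c['frame'][y:y+h,x:x+w,::-1],(400,600),interpolation=cv2.INTER_CUBIC)
cv2.imwrite('pics/m6.png',im)
E
```

```text
eef_pos: [0.5668, -0.0573, 0.2108]
contact_force: [-3.0, 0.1, 6.0]
eef_pos: [0.4591, -0.0551, 0.2553]
contact_force: [0.7, -0.5, 0.8]
t 17.63 pos [ 0.4591 -0.0551  0.2553] F [ 0.6503 -0.4553  0.7545] w 0.0006571148914288618 0.0
shift tool [-0.0545 -0.0002  0.0834] turn deg [-0.1971  0.6804  0.1107] q [-0.323  -0.6922  2.2876  0.1548  1.0863 -1.9175]
u,n,lat mm [-63.5065  88.7833   0.4137] force u,n 0.9289567691341432 0.3734946071260737
```

View pics/m6.png

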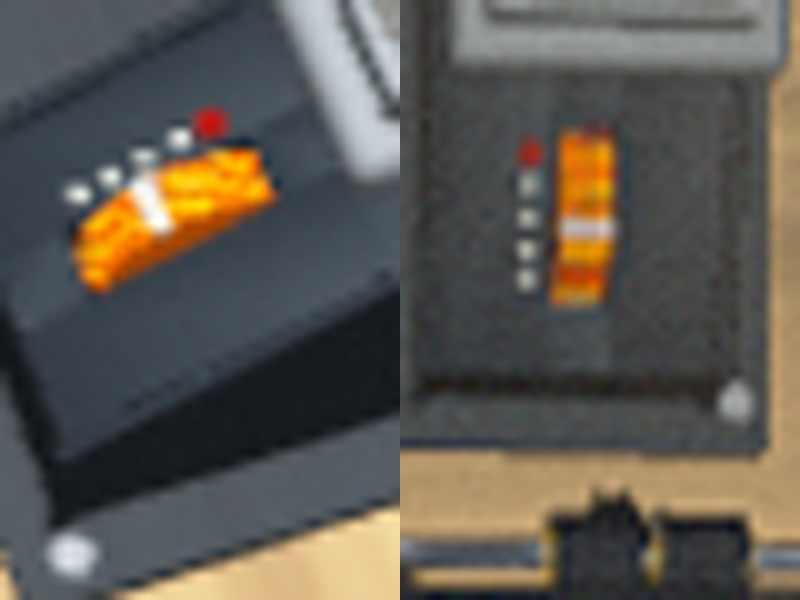

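The line has moved to the third dot (about (150,200) left, (587,229) right), so the wheel is at click 2. I'll repeat the same stroke for two more clicks.

```bash
( python3 -m pendant '[[1,[-0.03,0,0.01],[0,0,0]],[1,[-0.024,0,0.02],[0,0.4,0]],[1,[0,0,0.03],[0,0,0]],[1,[0,0,0.02],[0,0,0]],[1,[0,0,0],[0,0,0]],[1,[0,0,0],[0,0,0]]]' 
python3 -m pendant '[[1,[0,0,0.004],[0,0,0]],[1,[0,0,0],[0,0,0]]]') | grep -E "pos|contact"
python3 -c "
from wheel import *
W(-.0065,0.001)"
```

```text
eef_pos: [0.5477, -0.0566, 0.2025]
contact_force: [0.2, 0.4, -0.3]
eef_pos: [0.5505, -0.0567, 0.2031]
contact_force: [-6.0, 2.3, 10.4]
t 18.4 pos [ 0.5505 -0.0567  0.2031] F [-5.9699  2.3175 10.3549] w 0.0005362771028299804 6.088500469923019
shift tool [ 0.0007 -0.0004 -0.0002] turn deg [ 0.0072 -0.0405  0.0558] q [-0.257  -0.3846  2.182   0.139   0.89   -1.874 ]
u,n,lat mm [-5.7666  0.7873  0.3615] force u,n -0.6533308194548816 11.954507342981895
```

```bash
( python3 -m pendant '[[1,[-0.002,0,0],[0,0,0]],[1,[-0.002,0,0],[0,0,0]]]'
python3 -m pendant '[[1,[-0.003,0,0],[0,0,0]],[1,[-0.003,0,0],[0,0,0]]]'
python3 -m pendant '[[1,[-0.003,0,0],[0,0,0]],[1,[-0.003,0,0],[0,0,0]]]'
python3 -m pendant '[[1,[-0.0025,0,0],[0,0,0]],[1,[0,0,0],[0,0,0]]]'
python3 -m pendant '[[1,[0,0,-0.01],[0,0,0]],[1,[0.01,0,-0.02],[0,0,0]],[1,[0.03,0,-0.03],[0,0,0]],[1,[0.04,0,-0.03],[0,0,0]],[1,[0,0,0],[0,0,0]]]' ) | grep -E "pos|contact"
python3 - <<'E'
from wheel import *
W(-.0065,0.001)
import pickle
im=np.zeros((600,800,3),np.uint8)
for n,(x,y,w,h),ox in(('side',(345,260,40,60),0),('top',(372,195,40,60),400)):
    c=eyes.read_camera(n); save(c,n+'7.png'); pickle.dump(c,open(n+'7.pkl','wb'))
    im[:,ox:ox+400]=cv2.resize(c['frame'][y:y+h,x:x+w,::-1],(400,600),interpolation=cv2.INTER_CUBIC)
cv2.imwrite('pics/m7.png',im)
E
```

```text
eef_pos: [0.5537, -0.0568, 0.2047]
contact_force: [-5.1, 1.4, 9.9]
eef_pos: [0.558, -0.0569, 0.2067]
contact_force: [-16.5, 1.0, 13.2]
eef_pos: [0.5644, -0.0571, 0.21]
contact_force: [-2.6, 1.5, 7.2]
eef_pos: [0.5666, -0.0571, 0.2106]
contact_force: [-3.2, 0.7, 7.8]
eef_pos: [0.4589, -0.0551, 0.2556]
contact_force: [0.9, -0.7, 1.4]
t 19.48 pos [ 0.4589 -0.0551  0.2556] F [ 0.9205 -0.7118  1.4356] w 0.0006492954256669449 0.0
shift tool [-0.0567 -0.0002  0.0884] turn deg [-0.1805  0.2249  0.101 ] q [-0.3216 -0.6868  2.2824  0.1514  1.0934 -1.9146]
u,n,lat mm [-63.5383  89.1663   0.3785] force u,n 1.4828788919664129 0.8555988180212781
```

View pics/m7.png

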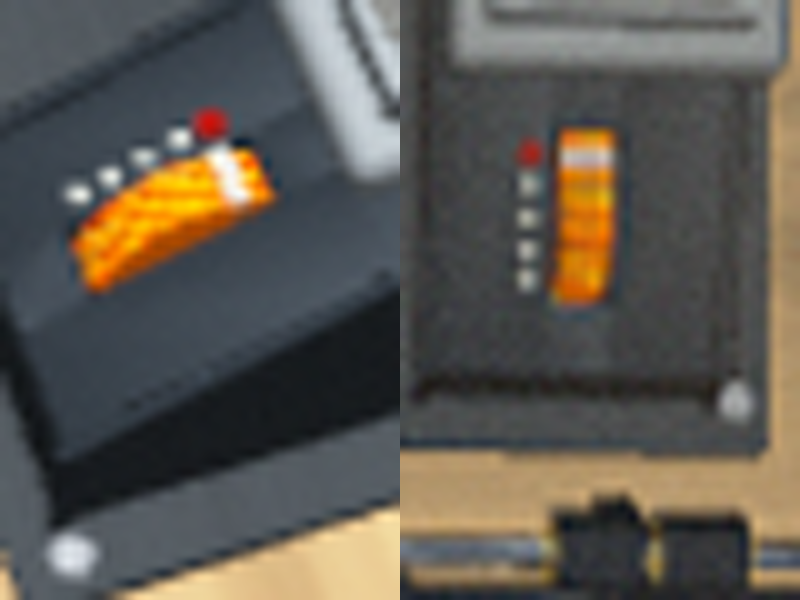

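The white line is now beside the red dot (side (228,175), top (587,156)). I'll confirm the plate hasn't moved, then hand in.

Run:
```python
from h import *
a=cv2.imread('pics/side5.png');b=cv2.imread('pics/side7.png')
d=cv2.absdiff(a,b)[190:250,330:365]; print(d.mean(),d.max())
if d.mean()<6: print(r.close_job())
```

```text
0.873968253968254 5
the job is handed in; nothing more can be done
None
```

The guide plate hangs on both pins against the grey panel, the thumbwheel's white line rests beside the red dot (click 4), and the job is handed in at about 19.5 s of the 58 s allowed.

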